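Drop an empty tin into the lever-lid recycling caddy

TASK

Put the small empty tin into the worktop recycling caddy: set it in the sloping chute against the closed lid and let go of it, then press the front lever all the way down with your fingertips and keep it down, so the lid stays raised, until the tin has slid in and come to rest inside. Then ease the lever back up slowly so that the lid closes softly instead of snapping shut. Leave the mug and the jar standing where they are.

Things in the scene. Friction and masses are not known exactly. Their poses are not given: they have to be found in the camera images.
- tin: small empty round steel tin standing on the worktop, open at the top: 54 mm outside diameter, 34 mm high, 3 mm wall, 28 to 56 g. Origin: centre of its underside, z up. It starts at one of three spots, to the left or the right of the caddy; mug and jar stand at the other two
- mug: white ceramic mug, 72 mm diameter, 90 mm high, handle on its own +y side (about 35 mm out). Origin: centre of its underside. To be left alone
- jar: amber glass jar with steel cap, 66 mm diameter, 95 mm high. Origin: centre of its underside. To be left alone
- caddy: white recycling caddy, fixed. Origin: centre of the bin's underside on the worktop; x points from the lever front to the back, y from the lid hinge to the chute side, z up. Bin 160 x 160 mm, rim 100 mm high, walls and floor 5 mm, closed by the lid. Lever on its -x face, steel chute on its +y side; the chute's legs reach to y = 182 mm, its top edge to 196 mm
- load (a point): mid-width point on the smooth chute floor, caddy frame (0, 130, 130) mm, axes as the caddy's. Chute 88 mm wide inside, side walls 14 mm, falling 28 degrees to the bin rim (y = 76). The closed lid's side (y = 86, height 110 to 160) bars it: a tin let go upright with its underside 20 to 30 mm over this point settles against the lid, and slides in by itself when the lid is raised
- lever: steel lid-lift lever. Origin on its pivot, 88 mm in front of the caddy's centre, 70 mm high; the arm points along the caddy's -x, level when up. Pressing the paddle turns it by 0.45 rad to a stop; lid angle = 2.4 x lever angle. It springs back when let go
- paddle (a point): centre of the top face of the lever's paddle, 45 mm (along caddy x) x 54 mm (along y), 81 mm out from the pivot. Moves with the lever: 74 mm high when up, about 39 mm high and 9 mm nearer the bin when fully pressed; needs about 5 to 12 N
- lid (a joint): lid angle, rad: 0 closed, 1.08 fully raised (lever fully down). White cover 166 x 168 x 50 mm, top 160 mm high when closed, hinged on the caddy's -y rim, chute side swinging up. Let go, it snaps shut, which is wrong: it should fall at less than 5 rad/s, so let the paddle rise at no more than about 60 mm/s, with the fingers on it all the way up

How it is judged:
By the outcome, as a careful person would: the job done as asked, in the order asked, and still so for the second after the job is handed in, with the robot touching nothing.
It also fails if it takes over 56 s, if anything falls off the work surface, if the arm or the gripper's body presses on something with over 40 N, if the wrist force passes 120 N, or if a joint passes its speed limit or range.

ROBOT

A 6-joint arm with a two-finger parallel gripper is mounted at the origin on the work surface. World frame = base frame: x ahead of the robot, y to its left, z up, the work surface at z = 0. Lengths are in m, angles in rad, forces in N, time in s.
With the tool pointing down it reaches from about 0.225 to 0.875 m from the base axis. Payload 3.4 kg.
Tool frame: the origin (TCP) lies on the centre line of the jaws, within the pads' length; the fingertips stand 22 mm ahead of it and the grasp point (between the pads) lies 3 mm ahead of it; z points along the fingers, y is the line along which they close (so a half turn about z gives the same grasp; the last joint's range is limited). The gripper opens to 85 mm and grips with 20 to 120 N. Pads are 22 mm wide; open, the fingers measure 114 mm over their backs; the gripper's body (76 mm by 85 mm) begins 54 mm behind the grasp point. The pads swing forward as they close: fully open they stand 13 mm farther back than shut.
Start: joints at [-1.262, 0.276, 1.505, -0, 1.361, -0.121], TCP at [0.24, -0.523, 0.253] pointing down, gripper open.
Joint ranges: [-2.89, 2.89], [-0.75, 2.08], [0.22, 2.7], [-1.18, 4.32], [0.11, 2.71], [-2.7, 2.7]. Speed limits (rad/s): [2.57, 2.57, 3.14, 3.14, 3.14, 3.14].

INTERFACE

Orientations are given as a unit quaternion [w, x, y, z].
In Python, from rig import manip, imaging, workorder gives the robot as it stands (manip), with the cameras (imaging) and the job (workorder).
- The arm moves only by the shell command python3 steer.py 'ROWS' [OPENING] [FORCE]. ROWS is a JSON list that holds a single list of rows (three levels of brackets), with 1 to 5 rows, each of 4 numbers: dx, dy, dz in m, then a turn about the tool's z in rad; each row shifts and turns the commanded pose from where the row before left it, along the tool's axes as they then stand; what a row does not reach is not made up. A row lasts 1/12 s, in which the tool goes at most 0.0417 m and 0.125 rad, less where a joint would pass 70% of its speed; a pose out of reach is approached as far as the arm can. OPENING is the finger opening in m, set as the command begins (- or left out keeps the last). The fingers move at their own pace and stop on an object; FORCE is the grip in N (left out, the last holds). Time passes only in rows, so rows that do not move let the fingers close. It prints the time, the measured TCP pose, the force, the opening and the grip force at its end. Input that does not fit is refused with a message, and nothing moves.
- manip.get_state(): the state, without advancing time (a new reading comes with each control period).
- imaging.get_image(name): name is "scene" or "top" or "wrist"; returns a dict with "img" (400x640x3 uint8, red, green, blue), "camera_matrix" (3x3 intrinsics, pixels), "T" (4x4, takes a point from camera to world coordinates); the wrist camera has in their place "hand_eye" (4x4, takes a point from camera to tool coordinates, whose origin is the TCP and whose axes are the flange's). Camera axes: x right, y down, z forward; pixel columns grow to the right and rows downward; lengths in m; the calibration is good to about 2 mm. A picture is of the moment at which its call begins: read the wrist's pose just before it. There is no depth.
- workorder.sign_off(): hands the job in; it is judged then, once.
The state is a dict: "clock": time; "qpos": joint angles; "qd": joint speeds; "effort": joint torques, N m; "position": TCP position; "ee_rot": TCP orientation; "contact_force": force on the tool from outside, world axes, zero at the start; "moment": the same for the moment, N m; "width": finger opening in m; "gripper_force": force on a finger pad.
Only numpy, scipy, OpenCV 4.12 (cv2) and the standard library are available. Lean on these libraries where they do the work, as an engineer would, in place of code of your own. Each camera call takes 0.05 s, during which the arm holds its last target. There are 200 camera calls.

## Working session

There is one attempt and no reset: what is moved stays moved. The work goes in short steps, Python scripts to look and compute and a shell command to move; the robot and the scene stay as the last step left them, time stands still between calls to the robot, and variables do not carry over. Pictures are saved under pics/ and viewed, at most 10 in all, crops included, and the job is handed in when it is done.

```bash
ls; mkdir -p pics
python3 - <<'E'
from rig import manip, imaging, workorder
import cv2,numpy as np
s=manip.get_state();print({k:np.round(v,3) for k,v in s.items()})
for n in("scene","top"):
    d=imaging.get_image(n);cv2.imwrite(f"pics/{n}0.png",d["img"][:,:,::-1]);np.savez(f"pics/{n}0.npz",**d);print(n,d["camera_matrix"],np.round(d["T"],3))
E
```

```text
pics
rig.py
steer.py
{'clock': np.float64(0.0), 'qpos': array([-1.262,  0.277,  1.506,  0.   ,  1.361, -0.121]), 'qd': array([-0.001, -0.   ,  0.002,  0.001, -0.   , -0.001]), 'effort': array([ 3.0000e-03, -4.1676e+01, -2.4580e+01,  0.0000e+00,  1.1000e-02,
        0.0000e+00]), 'position': array([ 0.239, -0.522,  0.252]), 'ee_rot': array([-0.001,  0.977,  0.213, -0.   ]), 'contact_force': array([-0.2  ,  0.303, -0.408]), 'moment': array([ 0.053,  0.019, -0.033]), 'gripper_force': np.float64(0.0), 'width': np.float64(0.085)}
scene [[511.80222144   0.         313.56959282]
 [  0.         511.80222144 200.6968359 ]
 [  0.           0.           1.        ]] [[-0.293  0.567 -0.77   1.529]
 [ 0.956  0.192 -0.223  0.276]
 [ 0.022 -0.801 -0.598  0.872]
 [ 0.     0.     0.     1.   ]]
top [[372.01179477   0.         319.09137979]
 [  0.         372.01179477 204.5339914 ]
 [  0.           0.           1.        ]] [[ 0.013 -0.992  0.129  0.441]
 [-1.    -0.014 -0.007 -0.01 ]
 [ 0.009 -0.128 -0.992  1.026]
 [ 0.     0.     0.     1.   ]]
```

View pics/scene0.png

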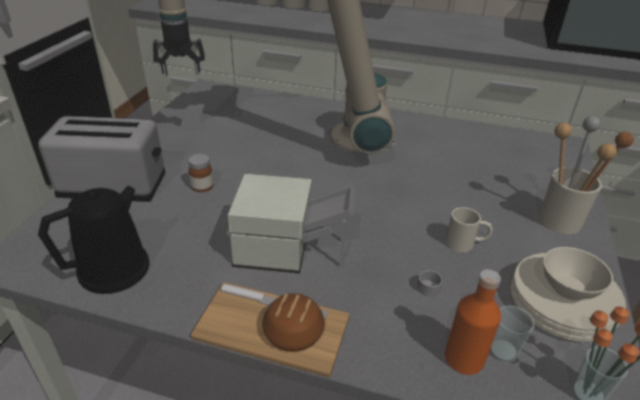

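View pics/top0.png

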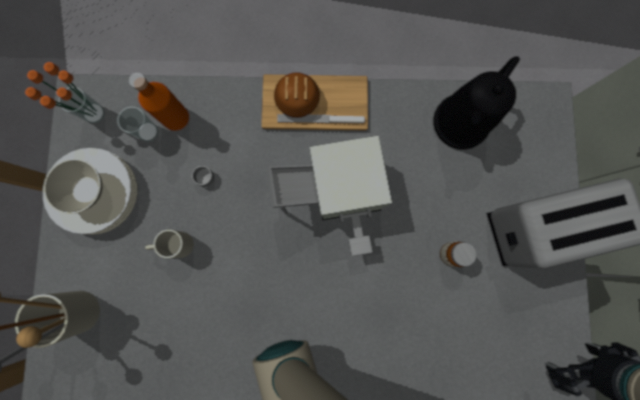

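The top view shows the tin at about (203,176), the lid centred at about (350,176), the paddle at (360,245) and the chute at (295,185). The mug is at (168,243) and the jar at (460,254). Next I'll measure them with masks.

```bash
cat > h.py <<'E'
import numpy as np,cv2
def ray(n,uv,z,f=None):
    d=np.load(f or f"pics/{n}0.npz");r=d["T"][:3,:3]@np.linalg.inv(d["camera_matrix"])@np.r_[uv,1.];o=d["T"][:3,3]
    return o+r*(z-o[2])/r[2]
def proj(n,P,f=None):
    d=np.load(f or f"pics/{n}0.npz");T=np.linalg.inv(d["T"]);p=d["camera_matrix"]@(T[:3,:3]@P+T[:3,3]);return p[:2]/p[2]
E
python3 - <<'E'
from h import *
im=np.load("pics/top0.npz")["img"]
g=cv2.cvtColor(im,cv2.COLOR_RGB2GRAY);hsv=cv2.cvtColor(im,cv2.COLOR_RGB2HSV)
print(im[175,350],im[245,360],im[176,203],im[185,295],im[200,240])
# lid
m=((g>170)).astype(np.uint8);cs,_=cv2.findContours(m[125:225,300:400],0,1,offset=(300,125))
c=max(cs,key=cv2.contourArea);r=cv2.minAreaRect(c);print("lid",cv2.contourArea(c),r)
ap=cv2.approxPolyDP(c,4,True)[:,0];print(ap.tolist())
for q in cv2.boxPoints(r):print(q,ray("top",q,.16).round(4))
print("lidc",ray("top",r[0],.16))
m=(g>125).astype(np.uint8);cs,_=cv2.findContours(m[228:265,340:380],0,1,offset=(340,228))
c=max(cs,key=cv2.contourArea);r=cv2.minAreaRect(c);print("pad",cv2.contourArea(c),r,ray("top",r[0],.074))
for q in cv2.boxPoints(r):print(ray("top",q,.074).round(4))
big=np.hstack([cv2.resize(im[125:265,260:400],None,fx=4,fy=4,interpolation=3),cv2.resize(im[155:197,183:223],(220,231),interpolation=3).__class__(( 560,220,3),np.uint8)*0])
big[:231,560:]=cv2.resize(im[155:197,183:223],(220,231),interpolation=3)
s=np.load("pics/scene0.npz")["img"];big[260:520,560:]=cv2.resize(s[260:312,408:452],(220,260),interpolation=3)
cv2.imwrite("pics/crop1.png",big[:,:,::-1])
E
```

```text
[161 164 158] [128 129 128] [87 88 88] [102 103 102] [94 97 96]Traceback (most recent call last):
  File "<stdin>", line 7, in <module>
ValueError: max() iterable argument is empty
```

Run:
```python
from h import *
im=np.load("pics/top0.npz")["img"]
g=cv2.cvtColor(im,cv2.COLOR_RGB2GRAY)
def box(t,x0,y0,x1,y1,z,name):
    m=(g>t).astype(np.uint8);cs,_=cv2.findContours(m[y0:y1,x0:x1],0,1,offset=(x0,y0))
    c=max(cs,key=cv2.contourArea);r=cv2.minAreaRect(c);P=[ray("top",q,z) for q in cv2.boxPoints(r)]
    print(name,cv2.contourArea(c),r,ray("top",r[0],z).round(4),"sides",[round(float(np.linalg.norm(P[i]-P[i-1])),4) for i in range(4)])
    for p,q in zip(P,cv2.boxPoints(r)):print(q,p.round(4))
box(148,300,125,400,225,.16,"lid")
box(115,340,232,380,265,.074,"pad")
big=np.zeros((560,780,3),np.uint8)
big[:,:560]=cv2.resize(im[125:265,260:400],None,fx=4,fy=4,interpolation=cv2.INTER_CUBIC)
big[:231,560:]=cv2.resize(im[155:197,183:223],(220,231),interpolation=cv2.INTER_CUBIC)
s=np.load("pics/scene0.npz")["img"];big[260:520,560:]=cv2.resize(s[260:312,408:452],(220,260),interpolation=cv2.INTER_CUBIC)
cv2.imwrite("pics/crop1.png",np.clip(big[:,:,::-1]*1.4,0,255))
```

```text
lid 4462.5 ((350.0369873046875, 174.3595428466797), (66.93389892578125, 69.53046417236328), 80.31121826171875) [ 0.6268 -0.0887  0.16  ] sides [0.1611, 0.1676, 0.1621, 0.1638]
[310.13528 147.22081] [0.6917 0.007  0.16  ]
[378.67398 135.51909] [ 0.7232 -0.1576  0.16  ]
[389.9387  201.49828] [ 0.563  -0.1829  0.16  ]
[321.4 213.2] [ 0.5332 -0.0218  0.16  ]
pad 288.5 ((359.15380859375, 242.26925659179688), (21.37666130065918, 19.023265838623047), 78.69007110595703) [ 0.4691 -0.1201  0.074 ] sides [0.0541, 0.0489, 0.0542, 0.0485]
[347.7307  233.65387] [ 0.4906 -0.0909  0.074 ]
[366.38458 229.9231 ] [ 0.5008 -0.1387  0.074 ]
[370.5769  250.88464] [ 0.4476 -0.1492  0.074 ]
[351.92303 254.61542] [ 0.4376 -0.1017  0.074 ][ WARN:0@0.098] global loadsave.cpp:1063 imwrite_ Unsupported depth image for selected encoder is fallbacked to CV_8U.
```

View pics/crop1.png

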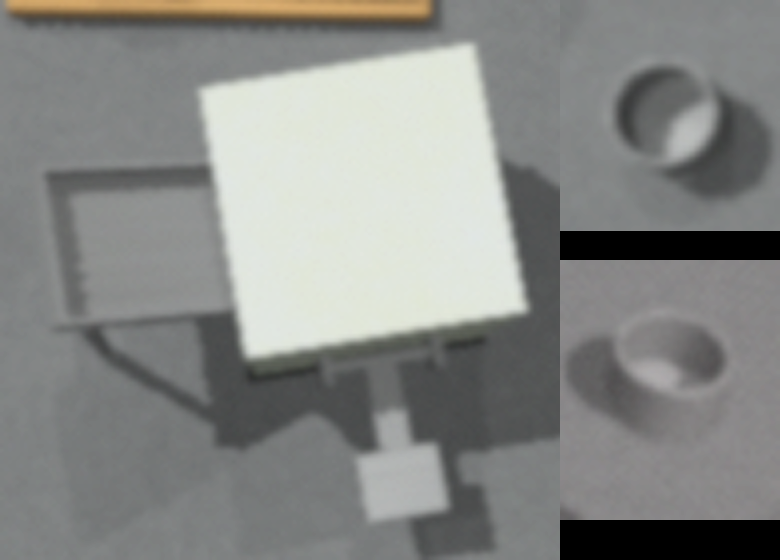

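The crop shows the lid corners at about (198,90), (473,44), (528,313) and (243,360). The paddle corners are (356,458), (441,444), (450,507) and (368,521), and the chute mouth edge is at x≈45–60. The tin rim is centred at (667,115) in the top-view inset and (670,352) in the scene inset.

Run:
```python
from h import *
C=lambda p:np.array(p)/4+[260-.4,125-.4]
L=[ray("top",C(p),.16) for p in [(198,90),(473,44),(528,313),(243,360)]]
P=[ray("top",C(p),.074) for p in [(356,458),(441,444),(450,507),(368,521)]]
for n,Q in(("lid",L),("pad",P)):
    print(n,np.mean(Q,0).round(4),[round(float(np.linalg.norm(Q[i]-Q[i-1])),4) for i in range(4)])
    # x axis: from bottom to top; y: right to left
    x=(Q[0]+Q[1]-Q[2]-Q[3]);y=Q[0]+Q[3]-Q[1]-Q[2];print(np.arctan2(x[1],x[0]),np.arctan2(-y[0],y[1]))
d=np.mean(L,0)-np.mean(P,0);print("lid-pad dir",np.arctan2(d[1],d[0]),np.hypot(*d[:2]))
print("tin",ray("top",[202.4,175.5],.034),ray("scene",[430,278.4],.034), 19.6/372*.99)
a=np.arctan2(d[1],d[0])
for a in(a,.18,.2):
  pm=np.mean(P,0)[:2];e=np.array([np.cos(a),np.sin(a)]);c=pm+e*.169;lm=np.mean(L,0)[:2]-.0*e
  R=np.array([[e[0],-e[1]],[e[1],e[0]]])
  print(a,"caddy from pad",c,"lid c in caddy",R.T@(lm-c))
  for q in [(0,.13,.13),(0.044,.196,.165),(-.044,.196,.165)]:
    w=np.r_[c+R@q[:2],q[2]];print(w.round(4),proj("top",w),proj("scene",w), (proj("top",w)-[259.6,124.6])*4)
print("mug",ray("top",[168,238],.09),"jar",ray("top",[462,252],.095))
```

```text
lid [ 0.6261 -0.0881  0.16  ] [0.1647, 0.168, 0.166, 0.17]
0.1825964849242598 0.18155286842584123
pad [ 0.4617 -0.1237  0.074 ] [0.0405, 0.0552, 0.0403, 0.053]
0.164777671269166 0.17732563213306127
lid-pad dir 0.21323966328471566 0.16829204631076325
tin [0.64488185 0.30010551 0.034     ] [0.64901463 0.30433116 0.034     ] 0.05216129032258064
0.21323966328471566 caddy from pad [ 0.62683964 -0.08791392] lid c in caddy [-7.07953689e-04  3.10109850e-18]
[0.5993 0.0391 0.13  ] [296.58546381 187.22089509] [326.22157352 210.00562085] [147.94185523 250.48358038]
[0.6284 0.113  0.165 ] [264.76371605 172.0594049 ] [354.75524881 211.63890749] [ 20.65486421 189.83761958]
[0.5424 0.0943 0.165 ] [271.61198756 208.37962497] [355.48833142 189.11761894] [ 48.04795022 335.11849989]
0.18 caddy from pad [ 0.627937   -0.09342293] lid c in caddy [-0.00080092  0.00559294]
[0.6047 0.0345 0.13  ] [298.53841058 185.0965312 ] [323.70528234 210.9296927 ] [155.7536423 241.9861248]
[0.6361 0.1073 0.165 ] [267.270708   168.86606197] [351.49304644 213.1621321 ] [ 30.682832  177.0642479]
[0.5496 0.0915 0.165 ] [272.90414767 205.32897653] [353.64579365 190.55931256] [ 53.21659067 322.91590613]
0.2 caddy from pad [ 0.62729867 -0.09010381] lid c in caddy [-0.0007227   0.00222806]
[0.6015 0.0373 0.13  ] [297.35515544 186.36673523] [325.22731367 210.37944765] [151.02062174 247.06694091]
[0.6315 0.1107 0.165 ] [265.75013726 170.77700735] [353.47015958 212.2526972 ] [ 24.60054902 184.70802941]
[0.5452 0.0932 0.165 ] [272.11481645 207.15881903] [354.76684107 189.69528454] [ 50.05926579 330.23527613]
mug [0.4731105  0.35996685 0.09      ] jar [ 0.44758814 -0.37417182  0.095     ]
```

```bash
python3 steer.py '[[[0, 0, 0, -0.12], [0, 0, 0, -0.12], [0, 0, 0, -0.12], [0, 0, 0, -0.12], [0, 0, 0, -0.12]]]' .085 40
python3 steer.py '[[[0, 0, 0, -0.12], [0, 0, 0, -0.12], [0, 0, 0, -0.12], [0, 0, 0, -0.12], [0, 0, 0, -0.12]]]'
python3 steer.py '[[[0, 0, 0, -0.12], [0, 0, 0, -0.007], [0, 0, 0, 0]]]'
python3 steer.py '[[[0.0294, 0.0221, 0, 0], [0.0294, 0.0221, 0, 0], [0.0294, 0.0221, 0, 0], [0.0294, 0.0221, 0, 0], [0.0294, 0.0221, 0, 0]]]'
```

```text
clock: 0.52
position: [0.2395, -0.5224, 0.2528]
ee_rot: [-0.001, 0.869, 0.495, 0.0]
contact_force: [-0.2, -0.7, 1.3]
width: 0.0847
gripper_force: 0.0
clock: 0.93
position: [0.2395, -0.5224, 0.2528]
ee_rot: [-0.0, 0.684, 0.73, 0.0]
contact_force: [0.9, 0.9, 0.7]
width: 0.0849
gripper_force: 0.0
clock: 1.18
position: [0.2395, -0.5225, 0.2529]
ee_rot: [-0.0, 0.639, 0.769, 0.0]
contact_force: [0.1, 0.2, 0.4]
width: 0.0848
gripper_force: 0.0
clock: 1.6
position: [0.3213, -0.3563, 0.2531]
ee_rot: [-0.0, 0.64, 0.768, 0.0]
contact_force: [0.8, -0.3, -0.1]
width: 0.0851
gripper_force: 0.0
```

```bash
for i in 1; do
python3 steer.py '[[[0.0294, 0.0221, 0, 0], [0.0294, 0.0221, 0, 0], [0.0294, 0.0221, 0, 0], [0.0294, 0.0221, 0, 0], [0.0294, 0.0221, 0, 0]]]' | sed -n 2p
python3 steer.py '[[[0.0294, 0.0221, 0, 0], [0.0294, 0.0221, 0, 0], [0.0294, 0.0221, 0, 0], [0.0294, 0.0221, 0, 0], [0.0294, 0.0221, 0, 0]]]' | sed -n 2p
python3 steer.py '[[[0.0294, 0.0221, 0, 0], [0.0294, 0.0221, 0, 0], [0.0294, 0.0221, 0, 0], [0.0294, 0.0221, 0, 0], [0.0294, 0.0221, 0, 0]]]' | sed -n 2p
python3 steer.py '[[[0.0294, 0.0221, 0, 0], [0.0294, 0.0221, 0, 0], [0.0294, 0.0221, 0, 0], [0.0294, 0.0221, 0, 0], [0.0294, 0.0221, 0, 0]]]' | sed -n 2p
python3 steer.py '[[[0, 0, 0, 0], [0, 0, 0, 0], [0, 0, 0, 0]]]'; done
python3 - <<'E'
from rig import manip, imaging, workorder
from h import *
from scipy.spatial.transform import Rotation as Ro
s=manip.get_state();d=imaging.get_image("wrist")
q=s["ee_rot"];T=np.eye(4);T[:3,:3]=Ro.from_quat(np.r_[q[1:],q[0]]).as_matrix();T[:3,3]=s["position"]
print(d["hand_eye"].round(3),d["camera_matrix"].round(1))
np.savez("pics/wrist0.npz",img=d["img"],camera_matrix=d["camera_matrix"],T=T@d["hand_eye"])
cv2.imwrite("pics/wrist0.png",d["img"][:,:,::-1])
print(proj("wrist",np.array([.647,.302,.034])))
E
```

```text
position: [0.4028, -0.1912, 0.2534]
position: [0.4842, -0.0262, 0.2534]
position: [0.5656, 0.1387, 0.2532]
position: [0.647, 0.3035, 0.2529]
clock: 3.52
position: [0.6462, 0.3014, 0.2525]
ee_rot: [-0.0, 0.639, 0.769, -0.001]
contact_force: [-0.6, 0.2, -0.1]
width: 0.0852
gripper_force: 0.0
[[ 0.    -0.963 -0.27   0.069]
 [ 1.     0.    -0.    -0.001]
 [ 0.    -0.27   0.963 -0.119]
 [ 0.     0.     0.     1.   ]] [[291.1   0.  319.1]
 [  0.  291.1 201. ]
 [  0.    0.    1. ]]
[320.72436923 179.53496915]
```

View pics/wrist0.png

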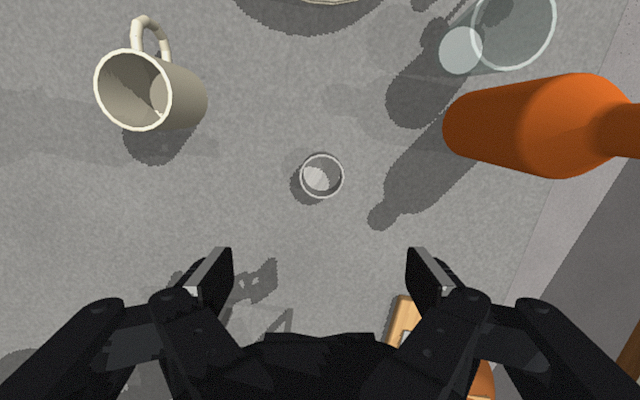

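The wrist view shows the tin rim as a circle centred at about (322,176), radius about 22 px. The predicted position was (321,179.5), so it matches to within a few mm. The bottle is at (540,125), clear of the fingers.

Run:
```python
from h import *
d=np.load("pics/wrist0.npz")
g=cv2.cvtColor(d["img"],cv2.COLOR_RGB2GRAY)[145:210,290:355]
c=cv2.HoughCircles(cv2.GaussianBlur(cv2.resize(g,None,fx=4,fy=4,interpolation=cv2.INTER_CUBIC),(5,5),0),cv2.HOUGH_GRADIENT,1.5,40,param1=120,param2=25,minRadius=70,maxRadius=105)
print(c)
for u in (c[0,0,:2]/4+[289.6,144.6],[322,176]):
    P=ray("wrist",u,.034);r=np.linalg.norm(ray("wrist",np.array(u)+[c[0,0,2]/4,0],.034)-P)
    e=np.array([np.cos(.185),np.sin(.185)]);D=P[:2]-[.6462,.3014]
    print(u,P,r,"tool dx,dy",D@[-e[1],e[0]],D@e)
```

```text
[[[126.75 125.25  80.5 ]]]
[321.2875 175.9125] [0.64684576 0.3063867  0.034     ] 0.02368503898572479 tool dx,dy 0.004782826510731139 0.0015520317231511606
[322, 176] [0.64768953 0.30643886 0.034     ] 0.02368674359377597 tool dx,dy 0.004678886634617523 0.0023909974570732345
```

```bash
python3 steer.py '[[[0.004, 0.002, 0.035, 0], [0, 0, 0.035, 0], [0, 0, 0.035, 0], [0, 0, 0.035, 0], [0, 0, 0.03, 0]]]' | sed -n 2p
python3 steer.py '[[[0, 0, 0.02, 0], [0, 0, 0.02, 0], [0, 0, 0.0145, 0], [0, 0, 0, 0]]]'
python3 steer.py '[[[0, 0, 0, 0], [0, 0, 0, 0], [0, 0, 0, 0], [0, 0, 0, 0], [0, 0, 0, 0]]]' .04 30
python3 steer.py '[[[0, 0, 0, 0], [0, 0, 0, 0], [0, 0, 0, 0]]]'
```

```text
position: [0.6468, 0.3039, 0.082]
clock: 4.32
position: [0.6452, 0.3034, 0.0257]
ee_rot: [-0.002, 0.639, 0.769, -0.003]
contact_force: [-0.3, -0.3, 0.0]
width: 0.0853
gripper_force: 0.0
clock: 4.73
position: [0.6492, 0.3061, 0.0312]
ee_rot: [0.001, 0.638, 0.77, 0.001]
contact_force: [-0.7, -0.6, 7.3]
width: 0.0536
gripper_force: 32.1
clock: 4.98
position: [0.6491, 0.3061, 0.0312]
ee_rot: [0.001, 0.638, 0.77, 0.001]
contact_force: [-0.0, -0.4, 6.3]
width: 0.0536
gripper_force: 32.1
```

```bash
python3 steer.py '[[[0, 0, -0.02, 0], [0, 0, -0.04, 0], [0, 0, -0.04, 0], [0, 0, -0.04, 0], [0, 0, -0.04, 0]]]' | sed -n 2p
python3 steer.py '[[[-0.016, -0.006, -0.035, 0], [-0.032, -0.0118, 0, 0], [-0.032, -0.0118, 0, 0], [-0.032, -0.0118, 0, 0], [-0.032, -0.0118, 0, 0]]]' | sed -n 2p
python3 steer.py '[[[-0.032, -0.0118, 0, 0], [-0.032, -0.0118, 0, 0], [-0.032, -0.0118, 0, 0], [-0.016, -0.006, 0, 0], [0, 0, 0, 0]]]' | sed -n 2p
python3 steer.py '[[[0, 0, 0, 0], [0, 0, 0, 0]]]'
python3 - <<'E'
from rig import manip, imaging, workorder
from h import *
for n in("scene","top"):
    d=imaging.get_image(n);np.savez(f"pics/{n}1.npz",**d)
    if n=="scene": a=cv2.resize(d["img"][130:280,220:400],None,fx=4,fy=4,interpolation=cv2.INTER_CUBIC)
cv2.imwrite("pics/scene1.png",np.clip(a[:,:,::-1]*1.4,0,255).astype(np.uint8))
s=manip.get_state()
print(proj("scene",np.array([.603,.0368,.13])),s["position"])
E
```

```text
position: [0.6475, 0.3061, 0.211]
position: [0.6216, 0.1536, 0.2446]
position: [0.6014, 0.0332, 0.2444]
clock: 6.4
position: [0.6024, 0.0378, 0.2441]
ee_rot: [-0.0, 0.638, 0.77, 0.001]
contact_force: [-0.7, 0.8, -0.4]
width: 0.0534
gripper_force: 32.0
[324.84405706 210.71327622] [0.60241182 0.03828361 0.24384759]
```

View pics/scene1.png

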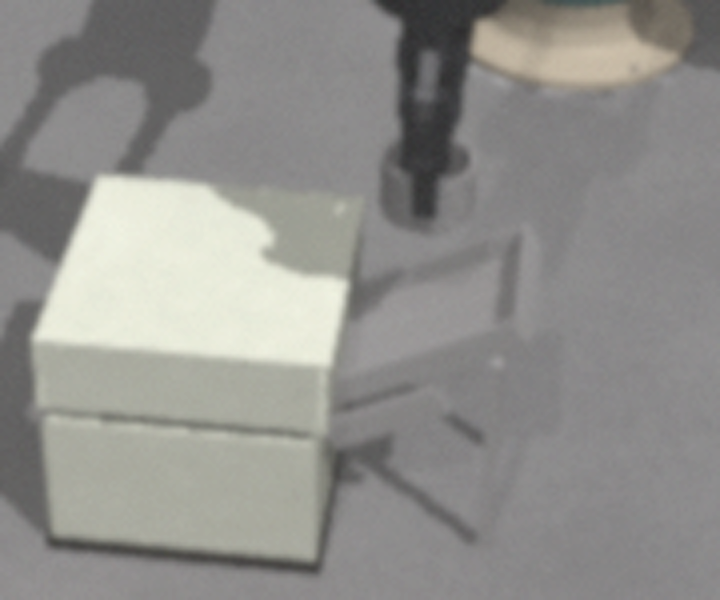

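The tin hangs over the middle of the chute: the load point projects to crop (419,323), mid-floor. Next is lowering and releasing it.

```bash
python3 steer.py '[[[0, 0, 0.02, 0], [0, 0, 0.02, 0], [0, 0, 0.011, 0], [0, 0, 0.006, 0], [0, 0, 0, 0]]]'
python3 steer.py '[[[0, 0, 0, 0], [0, 0, 0, 0], [0, 0, 0, 0]]]'
python3 steer.py '[[[0, 0, 0, 0], [0, 0, 0, 0], [0, 0, 0, 0], [0, 0, 0, 0]]]' .072
python3 steer.py '[[[0, 0, -0.015, 0], [0, 0, -0.03, 0], [0, 0, -0.03, 0], [0, 0, -0.03, 0], [0, 0, 0, 0]]]'
python3 - <<'E'
from rig import manip, imaging, workorder
from h import *
d=imaging.get_image("scene")
a=cv2.resize(d["img"][130:280,220:400],None,fx=4,fy=4,interpolation=cv2.INTER_CUBIC)
cv2.imwrite("pics/scene2.png",np.clip(a[:,:,::-1]*1.4,0,255).astype(np.uint8))
E
```

```text
clock: 6.92
position: [0.6015, 0.0378, 0.1852]
ee_rot: [-0.001, 0.638, 0.77, -0.001]
contact_force: [-0.2, -0.7, -0.6]
width: 0.0537
gripper_force: 32.0
clock: 7.17
position: [0.603, 0.037, 0.188]
ee_rot: [0.001, 0.638, 0.77, 0.001]
contact_force: [-0.8, 0.6, -0.1]
width: 0.0537
gripper_force: 32.0
clock: 7.5
position: [0.6023, 0.0369, 0.1871]
ee_rot: [0.0, 0.638, 0.77, 0.0]
contact_force: [0.5, -0.2, 0.4]
width: 0.0718
gripper_force: 0.0
clock: 7.92
position: [0.6052, 0.0369, 0.2988]
ee_rot: [0.005, 0.638, 0.77, 0.004]
contact_force: [1.0, 0.6, 0.9]
width: 0.0717
gripper_force: 0.0
```

View pics/scene2.png

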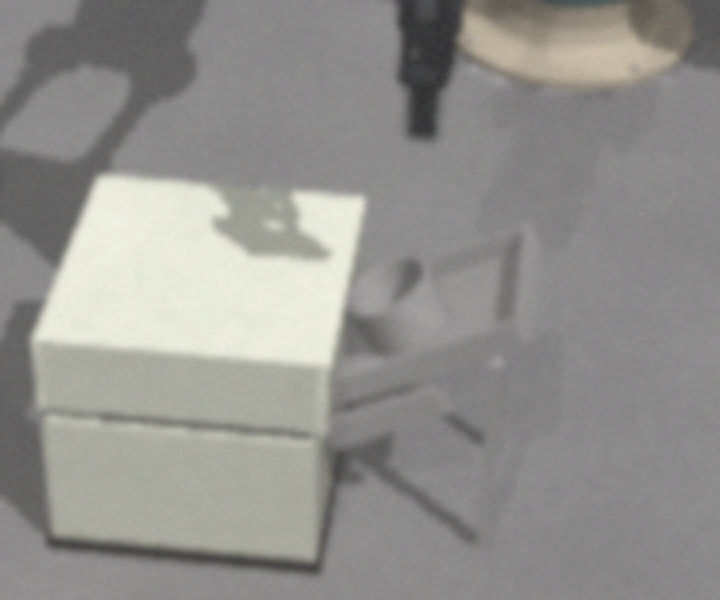

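The tin sits upright in the chute against the lid, at crop (400,305). Now I move to the lever with the fingers closed.

```bash
python3 steer.py '[[[-0.0218, -0.0281, 0, 0], [-0.0218, -0.0281, 0, 0], [-0.0218, -0.0281, 0, 0], [-0.0218, -0.0281, 0, 0], [-0.0218, -0.0281, 0, 0]]]' 0 40 | sed -n 2p
python3 steer.py '[[[-0.0218, -0.0281, 0, 0], [0, 0, 0.03, 0], [0, 0, 0.035, 0], [0, 0, 0.035, 0], [0, 0, 0.035, 0]]]' | sed -n 2p
python3 steer.py '[[[0, 0, 0.03, 0], [0, 0, 0.018, 0], [0, 0, 0, 0], [0, 0, 0, 0]]]'
python3 - <<'E'
from rig import manip, imaging, workorder
from h import *
d=imaging.get_image("top");np.savez("pics/top3.npz",**d)
a=cv2.resize(d["img"][125:265,260:400],None,fx=4,fy=4,interpolation=cv2.INTER_CUBIC)
cv2.imwrite("pics/top3.png",np.clip(a[:,:,::-1]*1.4,0,255).astype(np.uint8))
E
```

```text
position: [0.4824, -0.0968, 0.2905]
position: [0.4597, -0.1228, 0.155]
clock: 9.13
position: [0.4596, -0.1223, 0.1076]
ee_rot: [-0.002, 0.638, 0.77, -0.001]
contact_force: [0.5, -0.5, 0.8]
width: 0.0001
gripper_force: 0.0
```

View pics/top3.png

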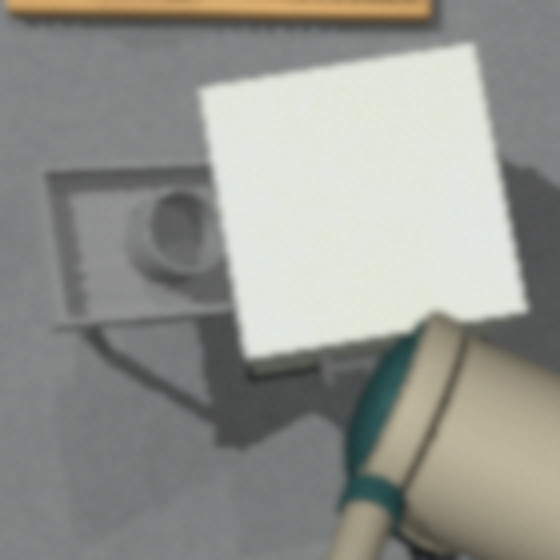

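Tin still rests at the lid, crop (180,235), and the hand is over the paddle. Press now.

```bash
python3 steer.py '[[[0, 0, 0.006, 0], [0, 0, 0.006, 0], [0, 0.001, 0.006, 0], [0, 0.001, 0.006, 0], [0, 0, 0, 0]]]'|sed -n '1,2p;4p'
python3 steer.py '[[[0, 0.001, 0.006, 0], [0, 0.001, 0.006, 0], [0, 0.001, 0.005, 0], [0, 0, 0, 0]]]'|sed -n '1,2p;4p'
```

```text
clock: 9.6
position: [0.4625, -0.1225, 0.0847]
contact_force: [-2.6, -0.4, 11.9]
clock: 9.93
position: [0.4658, -0.1217, 0.0675]
contact_force: [0.9, 0.4, -0.0]
```

```bash
python3 steer.py '[[[0, 0, 0, 0], [0, 0, 0, 0], [0, 0, 0, 0]]]'|sed -n '1,2p;4p'
python3 - <<'E'
from rig import manip, imaging, workorder
from h import *
d=imaging.get_image("scene");np.savez("pics/scene4.npz",**d)
a=cv2.resize(d["img"][100:280,200:400],None,fx=3.3,fy=3.3,interpolation=cv2.INTER_CUBIC)
cv2.imwrite("pics/scene4.png",np.clip(a[:,:,::-1]*1.4,0,255).astype(np.uint8))
E
```

```text
clock: 10.18
position: [0.4656, -0.1218, 0.0681]
contact_force: [-1.4, 0.4, 3.9]
```

View pics/scene4.png

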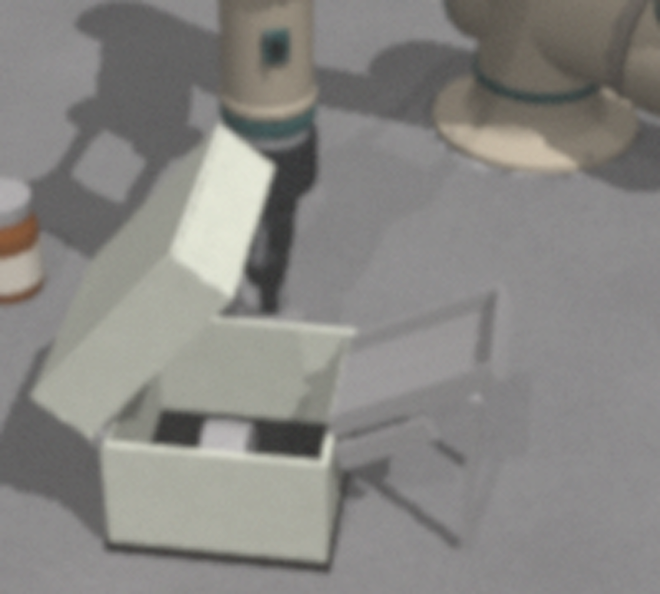

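The lid is up and the tin is already inside, at crop (228,435). The force is still only spring level, so I'll press on to the stop.

```bash
python3 steer.py '[[[0, 0, 0.002, 0], [0, 0, 0.002, 0], [0, 0, 0, 0], [0, 0, 0, 0]]]'|sed -n '1,2p;4p'
python3 steer.py '[[[0, 0, 0.002, 0], [0, 0, 0.002, 0], [0, 0, 0, 0], [0, 0, 0, 0]]]'|sed -n '1,2p;4p'
```

```text
clock: 10.57
position: [0.4663, -0.122, 0.0639]
contact_force: [-0.3, 0.3, 4.3]
clock: 10.9
position: [0.4668, -0.1221, 0.0617]
contact_force: [-2.3, 2.4, 18.7]
```

```bash
python3 steer.py '[[[0, 0, 0, 0], [0, 0, 0, 0], [0, 0, 0, 0], [0, 0, 0, 0], [0, 0, 0, 0]]]'|sed -n '4p'
python3 - <<'E'
from rig import manip, imaging, workorder
import numpy as np;np.save("pics/a.npy",imaging.get_image("scene")["img"])
E
python3 steer.py '[[[0, 0, 0, 0], [0, 0, 0, 0], [0, 0, 0, 0], [0, 0, 0, 0], [0, 0, 0, 0]]]'|sed -n '2p;4p'
python3 steer.py '[[[0, 0, 0, 0], [0, 0, 0, 0], [0, 0, 0, 0], [0, 0, 0, 0], [0, 0, 0, 0]]]'|sed -n '2p;4p'
python3 - <<'E'
from rig import manip, imaging, workorder
from h import *
b=imaging.get_image("scene")["img"];a=np.load("pics/a.npy")
D=np.abs(a.astype(int)-b)[215:245,235:305].max(2);print(D.max(),(D>20).sum())
a=cv2.resize(b[100:280,200:400],None,fx=3.3,fy=3.3,interpolation=cv2.INTER_CUBIC)
cv2.imwrite("pics/scene5.png",np.clip(a[:,:,::-1]*1.4,0,255).astype(np.uint8))
E
```

```text
contact_force: [-2.6, 2.4, 17.5]
position: [0.4667, -0.1221, 0.0616]
contact_force: [-2.4, 2.1, 17.0]
position: [0.4668, -0.1221, 0.0616]
contact_force: [-1.7, 1.8, 17.7]
5 0
```

View pics/scene5.png

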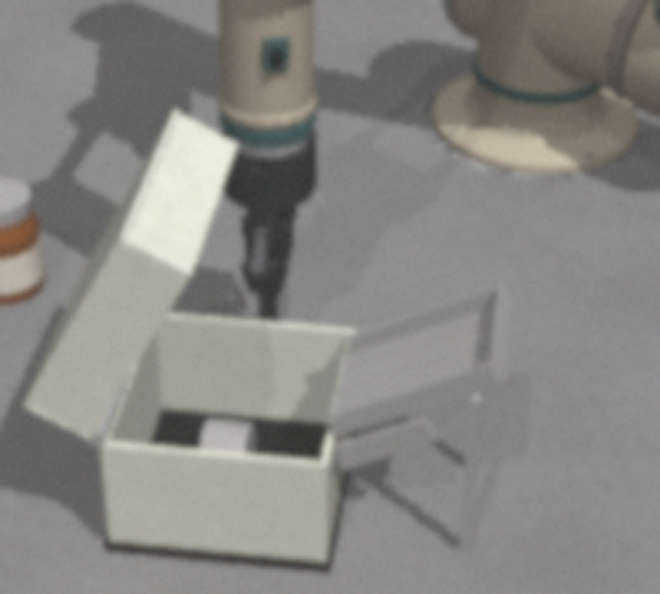

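The lid is fully raised, and the tin at (228,435) is unchanged between frames, so it is at rest. Now easing the lever up at about 30 mm/s.

```bash
python3 steer.py '[[[0, 0, -0.002, 0], [0, 0, -0.0025, 0], [0, 0, -0.0025, 0], [0, -0.0005, -0.0025, 0], [0, -0.0005, -0.0025, 0]]]'|sed -n '2p;4p'
python3 steer.py '[[[0, -0.0005, -0.0025, 0], [0, -0.0005, -0.0025, 0], [0, -0.0005, -0.0025, 0], [0, -0.0005, -0.0025, 0], [0, -0.0005, -0.0025, 0]]]'|sed -n '2p;4p'
python3 steer.py '[[[0, -0.0005, -0.002, 0], [0, 0, -0.002, 0], [0, 0, -0.002, 0], [0, 0, -0.002, 0], [0, 0, -0.002, 0]]]'|sed -n '2p;4p'
python3 steer.py '[[[0, 0, -0.002, 0], [0, 0, -0.002, 0], [0, 0, -0.002, 0], [0, 0, -0.002, 0], [0, 0, -0.002, 0]]]'|sed -n '2p;4p'
```

```text
position: [0.4637, -0.1224, 0.0717]
contact_force: [-3.2, -1.9, 3.5]
position: [0.4617, -0.1225, 0.0846]
contact_force: [-4.4, -3.7, 6.1]
position: [0.4613, -0.1226, 0.0948]
contact_force: [-5.2, -1.8, 7.3]
position: [0.462, -0.1223, 0.1043]
contact_force: [0.2, 1.4, -0.3]
```

Contact ended at TCP z ≈ 0.097, with the paddle fully up. Next I retreat and check.

```bash
python3 steer.py '[[[0, 0, -0.01, 0], [0, 0, -0.03, 0], [0, 0, -0.035, 0], [0, 0, -0.035, 0], [0, 0, -0.02, 0]]]'|sed -n '2p;4p'
python3 steer.py '[[[0, -0.03, 0, 0], [0, -0.03, 0, 0], [0, -0.03, 0, 0], [0, 0, 0, 0], [0, 0, 0, 0]]]'
python3 steer.py '[[[0, 0, 0, 0], [0, 0, 0, 0], [0, 0, 0, 0], [0, 0, 0, 0], [0, 0, 0, 0]]]'|sed -n '1,4p'
python3 - <<'E'
from rig import manip, imaging, workorder
from h import *
b=imaging.get_image("scene")["img"]
cv2.imwrite("pics/scene6.png",np.clip(b[:,:,::-1]*1.3,0,255).astype(np.uint8))
E
```

```text
position: [0.4632, -0.1229, 0.238]
contact_force: [1.4, -0.4, -0.8]
clock: 14.75
position: [0.3725, -0.1391, 0.2345]
ee_rot: [0.0, 0.639, 0.769, 0.0]
contact_force: [1.2, 0.1, 0.2]
width: 0.0
gripper_force: 0.0
clock: 15.17
position: [0.3738, -0.1391, 0.2341]
ee_rot: [-0.0, 0.638, 0.77, -0.0]
contact_force: [-0.8, 0.1, 0.8]
```

View pics/scene6.png

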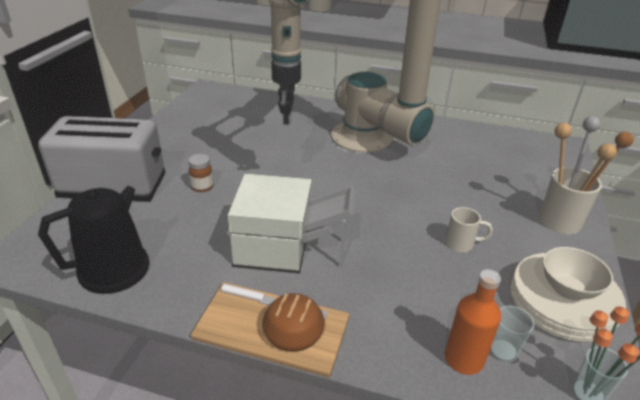

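The lid is closed at (270,205) and the chute is empty. The mug at (463,230) and the jar at (200,172) have not moved, and the robot is clear of everything.

```bash
python3 -c "
from rig import manip, imaging, workorder
print(workorder.sign_off())"
```

```text
the job is handed in; nothing more can be done
None
```

The tin is at rest inside the caddy, the lid was eased shut with the fingertips on the lever all the way up, the mug and jar were left untouched, and the job was handed in at about 15 s of the 56 s allowed; no verdict was shown.

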